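Kit two assemblies into the caddy

TASK

Make up the two kits in the caddy: each white bin gets one flanged bushing, upright in its square bay, and one channelled clamp block, channel up, in its narrow bay, all resting on the bin's floor. Deal them out in turn: first one bushing into each bin, and only then one block into each. Set the parts down rather than dropping them, and leave the plain sleeve and the plain block, which do not belong, standing where they are.

Things in the scene. Friction and masses are not known exactly. Their poses are not given: they have to be found in the camera images.
- bushing_0_mid (a point): Bare steel flanged bushing standing upright: a round barrel 32 mm in diameter and 60 mm tall with a flat round flange 54 mm in diameter and 6 mm thick at its foot (four dark screw holes in it) and an 18 mm bore open at the top. Two are identical. About 0.25 kg. The point is on its axis half-way up, 30 mm above its underside; z up.
- bushing_1_mid (a point): Bare steel flanged bushing standing upright: a round barrel 32 mm in diameter and 60 mm tall with a flat round flange 54 mm in diameter and 6 mm thick at its foot (four dark screw holes in it) and an 18 mm bore open at the top. Two are identical. About 0.25 kg. The point is on its axis half-way up, 30 mm above its underside; z up.
- block_0_mid (a point): Bare aluminium clamp block, 50 mm long (its x axis), 34 mm wide (its y axis), 60 mm tall, standing upright, with an open channel 16 mm wide and 20 mm deep running the length of its top face. Two are identical. About 0.25 kg. The point is at the centre of its outline half-way up, 30 mm above its underside; z up.
- block_1_mid (a point): Bare aluminium clamp block, 50 mm long (its x axis), 34 mm wide (its y axis), 60 mm tall, standing upright, with an open channel 16 mm wide and 20 mm deep running the length of its top face. Two are identical. About 0.25 kg. The point is at the centre of its outline half-way up, 30 mm above its underside; z up.
- plain_sleeve_mid (a point): Look-alike, not part of the kit: bare steel sleeve with the same 32 mm barrel, 60 mm tall, and the same bore, but no flange. Point on its axis, 30 mm above its underside. It and all parts stand some 75 to 110 mm apart on a 3 mm dark mat, among a jar, a loupe and a brass weight, all lower than the parts.
- plain_block_mid (a point): Look-alike, not part of the kit: bare aluminium block of the same 50 x 34 x 60 mm outline, but with a flat top and no channel. Point at its centre, 30 mm above its underside; x along its length.
- bin_0: White plastic bin, 160 (x) by 82 mm (y); origin: centre of its underside, z up; dark floor 3 mm, walls 12 mm high. A 4 mm cross wall parts it into a square bay, 74 x 74 mm inside, centred at x = -39 mm, y = 0 (robot's side), for a bushing, and a narrow bay, 74 (x) by 50 mm (y), centred at x = +39 mm, y = 0, for a block with its length along the bin's x. Fixed in a grey caddy.
- bin_1: White plastic bin, 160 (x) by 82 mm (y); origin: centre of its underside, z up; dark floor 3 mm, walls 12 mm high. A 4 mm cross wall parts it into a square bay, 74 x 74 mm inside, centred at x = -39 mm, y = 0 (robot's side), for a bushing, and a narrow bay, 74 (x) by 50 mm (y), centred at x = +39 mm, y = 0, for a block with its length along the bin's x. 100 mm from bin_0 along y.
Mind the look-alikes: they are no part of the job. Leave any purple or yellow look-alike of the part that bears bushing_1_mid alone.

How it is judged:
By the outcome, as a careful person would: the job done as asked, in the order asked, and still so for the second after the job is handed in, with the robot touching nothing.
It also fails if it takes over 112 s, if anything falls off the work surface, if the arm or the gripper's body presses on something with over 40 N, if the wrist force passes 120 N, or if a joint passes its speed limit or range.

ROBOT

A 6-joint arm with a two-finger parallel gripper is mounted at the origin on the work surface. World frame = base frame: x ahead of the robot, y to its left, z up, the work surface at z = 0. Lengths are in m, angles in degrees, forces in N, time in s.
With the tool pointing down it reaches from about 0.35 to 0.85 m from the base axis. Payload 8.1 kg.
Tool frame: the origin (TCP) lies at the very end of the fingers, on their centre line; the grasp point (between the pads) lies 19 mm behind it; y points along the fingers, z is the direction in which the jaws open and shut, and the axes are right-handed (so a half turn about y gives the same grasp; the last joint's range is limited). The gripper opens to 93 mm and grips with 3 to 60 N. Pads are 15 mm wide; open, the fingers measure 128 mm over their backs; the gripper's body (75 mm by 188 mm) begins 65 mm behind the grasp point.
Start: joints at [-79.034, 7.471, 85.268, -0, 87.261, -4.893], TCP at [0.164, -0.577, 0.219] pointing down, gripper open.
Joint ranges: [-169.43, 169.43], [-51.17, 129.36], [1.28, 143.12], [-76.62, 256.62], [0, 156.53], [-152.29, 152.29]. Speed limits (degrees/s): [136.94, 136.94, 159.86, 180, 180, 180].

INTERFACE

Orientations are given as [roll, pitch, yaw] about the fixed x, y, z axes, in that order (R = Rz(yaw) Ry(pitch) Rx(roll)).
In Python, from station import ctrl gives the robot as it stands. The module is installed in compiled form; this text tells all that it offers.
- The arm moves only by the tool servo_tool, never from a script. Its argument "rows" is a list that holds one entry, the list of rows, each a list of 7 numbers: the turn, a rotation vector about the tool's x, y, z as a fraction of full scale, then the shift along the tool's x, y, z as a fraction of full scale, then the finger opening in mm, from 0 to 93. In form: [[[wx, wy, wz, dx, dy, dz, hand], ...]]. A call has 1 to 12 rows; each row shifts and turns the commanded pose from where the row before left it, along the tool's axes as they then stand; what a row does not reach is not made up. Full scale, the value 1, is 25 mm for a shift and 0.08 rad for a turn. A row lasts 1/8 s, in which the tool goes at most 62.5 mm and 10.7 degrees, less where a joint would pass 70% of its speed; a pose out of reach is approached as far as the arm can. A call with a number of a shift or a turn outside -1 to 1 is refused whole. A call with a gripper value outside its range is refused whole. The fingers move at their own pace and stop on an object; "grip_force" is the grip in N (left out, the last holds). Time passes only in rows, so rows that do not move let the fingers close. It gives the time, the measured TCP pose, the force and the opening at its end, in the units of the state.
- ctrl.sense(): the state, without advancing time (a new reading comes with each control period).
- ctrl.grab_frame(name): name is "scene" or "top" or "wrist"; returns a dict with "color" (480x640x3 uint8, red, green, blue), "z_map" (480x640 float32, m along the optical axis (not along the pixel's ray), 0 where there is no reading), "camera_matrix" (3x3 intrinsics, pixels), "k1" (the pictures are not rectified: a ray, as slopes to the right and down, at radius r is drawn at 1 + k1 r^2 times it, then the intrinsics apply), "eye" and "rotation" of the camera in the world; the wrist camera has in their place "mount" (4x4, takes a point from camera to tool coordinates, whose origin is the TCP and whose axes are the tool frame's). Camera axes: x right, y up, looking along -z (the intrinsics and any distortion apply to the point x, -y, -z); pixel columns grow to the right and rows downward; lengths in m; the calibration is good to about 2 mm. A picture is of the moment at which its call begins: read the wrist's pose just before it.
- ctrl.sign_off(): hands the job in, once; it reports no verdict.
The state is a dict: "time": time; "joint_pos": joint angles; "joint_vel": joint speeds; "joint_torque": joint torques, N m; "position": TCP position; "ee_rot": TCP orientation; "ft_force": force on the tool from outside, world axes, zero at the start; "moment": the same for the moment, N m; "opening": finger opening in m.
Only numpy, scipy, OpenCV 4.12 (cv2) and the standard library are available. Lean on these libraries where they do the work, as an engineer would, in place of code of your own. Each camera call takes 0.05 s, during which the arm holds its last target.

## Working session

There is one attempt and no reset: what is moved stays moved. The work goes in short steps, Python scripts to look and compute and a tool call to move; the robot and the scene stay as the last step left them, time stands still between calls to the robot, and variables do not carry over. Pictures are saved under pics/ and viewed, and the job is handed in when it is done.

Besides the shell and the picture viewer there is one more tool, called after ">>>" by a JSON object that holds its "fn" and its "kwargs". servo_tool: Moves the arm, as the interface text tells. Shift numbers are shares of 25 mm and turn numbers shares of 0.08 rad, none past 1 either way. Its arguments: {"type":"object","properties":{"rows":{"type":"array","items":{"type":"array","items":{"type":"array","items":{"type":"number"}}}},"grip_force":{"type":"number"}},"required":["rows"]}

```bash
mkdir -p pics; cat > h.py <<'E'
import numpy as np, cv2
from scipy.spatial.transform import Rotation as R
from station import ctrl
def undist(f,u,v):
    K=np.array(f["camera_matrix"]);k=f["k1"]
    x=(np.asarray(u,float)-K[0,2])/K[0,0];y=(np.asarray(v,float)-K[1,2])/K[1,1]
    a,b=x.copy(),y.copy()
    for _ in range(20):
        s=1+k*(a*a+b*b);a=x/s;b=y/s
    return a,b
def pose(f,st=None):
    if "eye" in f: return np.array(f["eye"]),np.array(f["rotation"])
    T=np.array(f["mount"]);Rt=R.from_euler('xyz',st["ee_rot"],degrees=True).as_matrix()
    return Rt@T[:3,3]+np.array(st["position"]),Rt@T[:3,:3]
def plane(f,u,v,z,st=None):
    a,b=undist(f,u,v);e,r=pose(f,st)
    d=np.stack([a,-b,-np.ones_like(a)],-1)@r.T
    t=(z-e[2])/d[...,2]
    return e+d*t[...,None]
def cloud(f,st=None):
    v,u=np.mgrid[0:480,0:640];a,b=undist(f,u,v);e,r=pose(f,st)
    d=np.stack([a,-b,-np.ones_like(a)],-1)@r.T
    return e+d*np.array(f["z_map"])[...,None]
def save(f,n): cv2.imwrite("pics/"+n,f["color"][:,:,::-1])
E
python3 - <<'E'
from h import *
s=ctrl.sense();print(s)
import pickle
for n in("scene","top","wrist"):
    f=ctrl.grab_frame(n);save(f,n+"0.png");pickle.dump((f,s),open(n+"0.pkl","wb"))
    print(n,f["camera_matrix"],f["k1"],f.get("eye"),f.get("rotation"),f.get("mount"),(f["z_map"]>0).mean())
E
```

```text
{'time': 0.0, 'joint_pos': array([-7.90357743e+01,  7.51387798e+00,  8.53271363e+01,  1.70902907e-03,
        8.72626239e+01, -4.89247958e+00]), 'joint_vel': array([-0.00481388, -0.06591504, -0.02352453, -0.04262908, -0.00346654,
        0.11491877]), 'joint_torque': array([-1.91366516e-04, -5.59834099e+01, -4.91764927e+01,  7.66480062e-02,
        3.51551094e-02, -1.14715745e-04]), 'position': array([ 0.16387098, -0.57660744,  0.21762082]), 'ee_rot': array([-9.01031150e+01,  1.05396053e-02, -1.64143387e+02]), 'ft_force': array([0.13085465, 0.37549727, 0.17589997]), 'moment': array([-0.0144988 , -0.00645519,  0.0074566 ]), 'opening': 0.09317911999344955}
scene [[576.54841325   0.         317.34780052]
 [  0.         576.54841325 237.55420576]
 [  0.           0.           1.        ]] -0.008282376414413444 [1.08107605 0.28399486 1.00456183] [ 35.58406522   0.66954084 115.45177533] None 0.9961197916666666
top [[442.04851226   0.         318.44535185]
 [  0.         442.04851226 235.5658872 ]
 [  0.           0.           1.        ]] -0.012293550108204331 [0.3900828  0.01983487 0.75815041] [  7.15340065  -0.20025655 -91.02425313] None 0.996083984375
wrist [[392.5756918    0.         326.26930116]
 [  0.         392.5756918  237.28532546]
 [  0.           0.           1.        ]] -0.08753282344820489 None None [[ 1.42786449e-05 -9.55118362e-01 -2.96224431e-01 -8.17191744e-02]
 [-6.80348801e-04  2.96224353e-01 -9.55118144e-01 -1.67507822e-01]
 [ 9.99999768e-01  2.15173729e-04 -6.45583951e-04  5.70394304e-05]
 [ 0.00000000e+00  0.00000000e+00  0.00000000e+00  1.00000000e+00]] 0.9961881510416667
```

```bash
sed -i "s/np.array(f\[\"rotation\"\])/R.from_euler('xyz',f[\"rotation\"],degrees=True).as_matrix()/" h.py
```

```text
(no output)
```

View pics/top0.png

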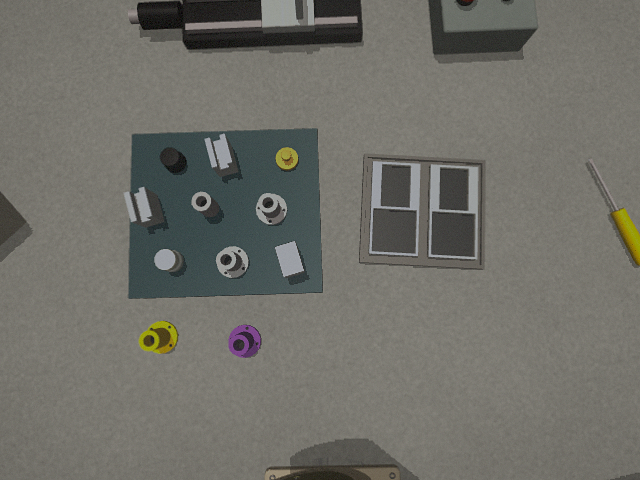

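View pics/scene0.png

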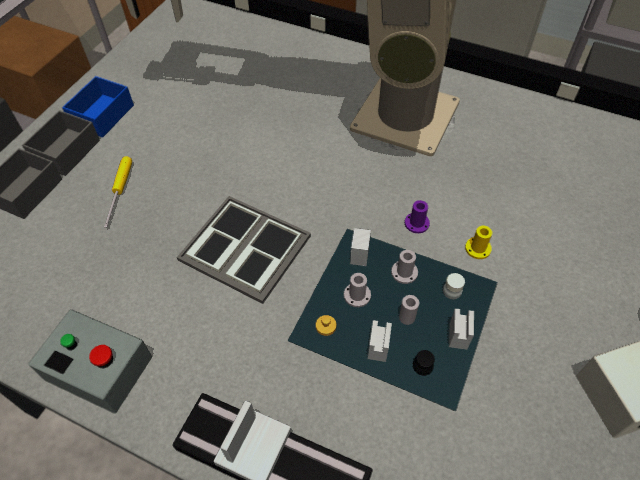

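View pics/wrist0.png

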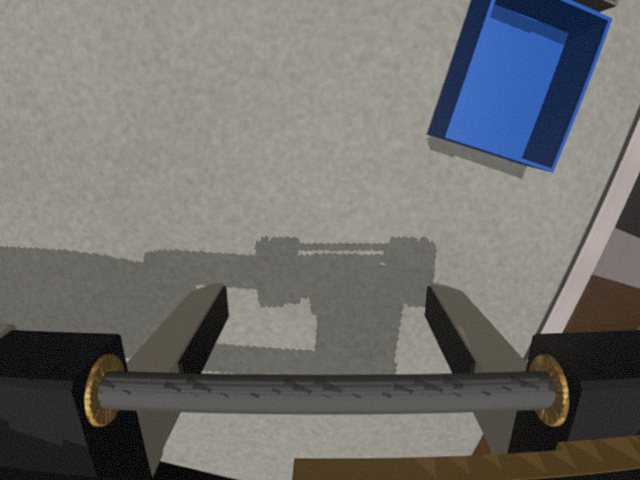

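```bash
python3 - <<'E'
from h import *
import pickle
f,s=pickle.load(open("top0.pkl","rb"))
c=cloud(f)
for p in [(271,209),(232,262),(290,262),(395,230),(396,185),(453,235),(140,280),(300,380),(229,150),(212,150)]:
    print(p,c[p[1],p[0]].round(4))
H=c[...,2]
# blobs by height
m=((H>0.045)&(H<0.075)).astype(np.uint8); m[:, 340:]=0; m[:120]=0;m[400:]=0
n,l,st,ce=cv2.connectedComponentsWithStats(m)
for i in range(1,n):
    if st[i,4]<30: continue
    q=c[l==i]; t=q[q[:,2]>np.percentile(q[:,2],60)-.004]
    print(ce[i].round(0),st[i,4],"top z",np.median(t[:,2]).round(4),"med",t.mean(0).round(4),t.min(0).round(3),t.max(0).round(3))
im=f["color"][:,:,::-1]
cv2.imwrite("pics/crop_a.png",cv2.resize(im[120:370,115:335],None,fx=3,fy=2.4*1.0,interpolation=cv2.INTER_CUBIC)[:600])
cv2.imwrite("pics/crop_b.png",cv2.resize(im[145:275,350:495],None,fx=4.4,fy=4.4,interpolation=cv2.INTER_CUBIC))
E
```

```text
(271, 209) [0.5217 0.091  0.0612]
(232, 262) [0.4378 0.1526 0.0626]
(290, 262) [0.4362 0.0614 0.0625]
(395, 230) [ 0.4917 -0.1161  0.0066]
(396, 185) [ 0.57   -0.1205  0.0094]
(453, 235) [ 0.481  -0.2148  0.0092]
(140, 280) [0.4138 0.3193 0.0059]
(300, 380) [0.2444 0.0503 0.0033]
(229, 150) [0.6211 0.1594 0.0593]
(212, 150) [0.6202 0.1862 0.0635]
[226. 150.] 222 top z 0.0626 med [0.6231 0.1645 0.0627] [0.598 0.155 0.059] [0.649 0.175 0.066]
[212. 154.] 228 top z 0.0627 med [0.6167 0.1886 0.0626] [0.592 0.179 0.059] [0.643 0.198 0.066]
[146. 203.] 291 top z 0.0627 med [0.5365 0.2928 0.0626] [0.512 0.281 0.059] [0.562 0.304 0.067]
[132. 207.] 306 top z 0.0628 med [0.5298 0.3169 0.0626] [0.505 0.307 0.059] [0.555 0.328 0.065]
[202. 202.] 307 top z 0.0626 med [0.5364 0.203  0.0624] [0.521 0.188 0.059] [0.551 0.219 0.066]
[268. 203.] 280 top z 0.0628 med [0.5321 0.0962 0.0627] [0.516 0.081 0.059] [0.548 0.112 0.066]
[  3. 216.] 117 top z 0.0552 med [0.5191 0.5258 0.0562] [0.507 0.521 0.05 ] [0.533 0.533 0.066]
[289. 259.] 695 top z 0.063 med [0.4418 0.063  0.063 ] [0.414 0.041 0.06 ] [0.469 0.085 0.066]
[164. 259.] 359 top z 0.0477 med [0.4454 0.2642 0.0477] [0.429 0.247 0.045] [0.462 0.281 0.052]
[226. 260.] 284 top z 0.0629 med [0.442  0.1625 0.0627] [0.427 0.147 0.059] [0.457 0.178 0.065]
[150. 340.] 348 top z 0.0597 med [0.3187 0.2817 0.0596] [0.303 0.266 0.056] [0.335 0.298 0.063]
[239. 344.] 289 top z 0.0597 med [0.3099 0.1427 0.0597] [0.294 0.128 0.056] [0.326 0.159 0.063]
```

View pics/crop_a.png

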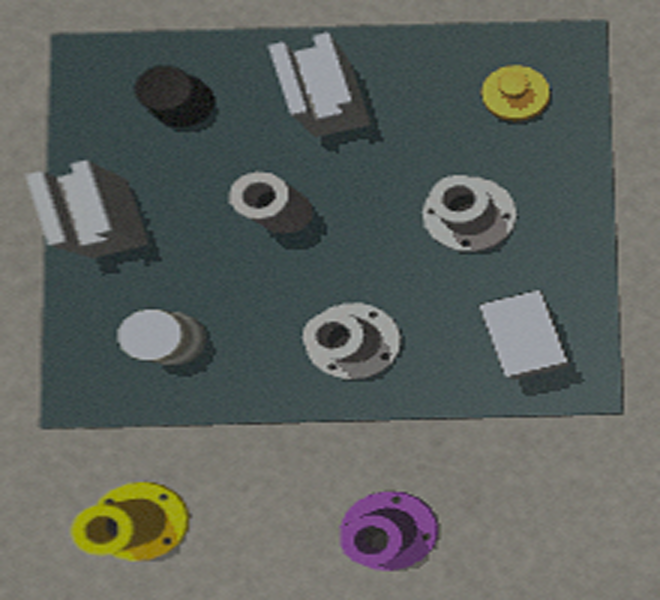

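View pics/crop_b.png

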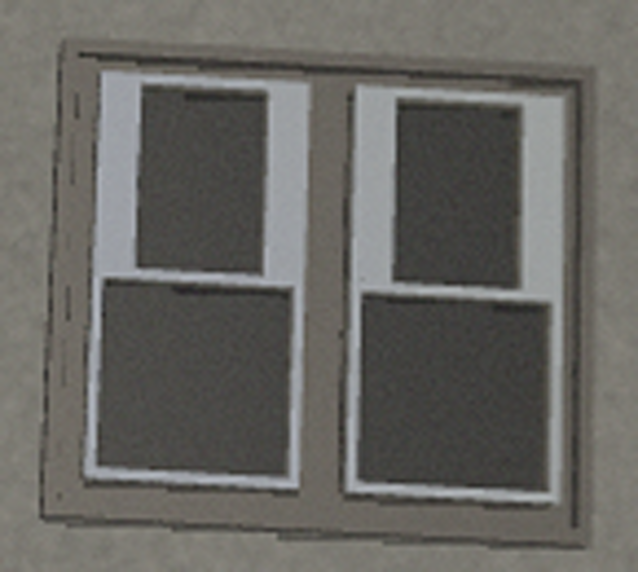

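```bash
python3 - <<'E'
from h import *
import pickle
f,s=pickle.load(open("top0.pkl","rb"))
c=cloud(f)
col=f["color"].astype(int); sub=np.zeros((480,640),bool); sub[150:272,355:490]=1
m=((col.min(2)>125)&sub).astype(np.uint8)
n,l,st,ce=cv2.connectedComponentsWithStats(m)
for i in range(1,n):
    if st[i,4]<100: continue
    k=(l==i); print(i,st[i],"z",np.median(c[k][:,2]),c[k][:,2].std())
    cn,_=cv2.findContours(k.astype(np.uint8),cv2.RETR_CCOMP,cv2.CHAIN_APPROX_NONE)
    for q in cn:
        if len(q)<30: continue
        P=plane(f,q[:,0,0],q[:,0,1],0.018)[:,:2]
        r=cv2.minAreaRect((P*1000).astype(np.float32)); print("  rect",np.round(r[0],1),np.round(r[1],1),round(r[2],2))
    # floor
for p in [(396,185),(394,230),(453,190),(453,235),(368,210),(424,210),(335,210),(480,210)]:
    w=c[p[1]-4:p[1]+5,p[0]-3:p[0]+4,2]; print(p,np.median(w).round(4))
E
```

```text
1 [ 369  161   52   95 1318] z 0.017985399182814055 0.04554300157967238
  rect [ 528.9 -115.2] [ 82.4 160.2] 85.76
  rect [ 489.9 -112.2] [77.6 77.7] 85.79
  rect [ 567.6 -118. ] [53.3 78.4] 87.44
2 [ 429  164   49   95 1305] z 0.017993619793571725 0.050088603815391236
  rect [ 521.6 -214.5] [ 81.8 160.3] 86.38
  rect [ 482.6 -212. ] [77.5 77.7] 85.62
  rect [ 560.5 -217.4] [53.4 78.1] 86.49
(396, 185) 0.0087
(394, 230) 0.0091
(453, 190) 0.0088
(453, 235) 0.0093
(368, 210) 0.0071
(424, 210) 0.0058
(335, 210) -0.0003
(480, 210) 0.0091
```

```bash
cat > go.py <<'E'
import sys
from h import *
# usage: go.py x y z [yaw]
def d(x,y,z,yaw=None):
    s=ctrl.sense();Rt=R.from_euler('xyz',s["ee_rot"],degrees=True).as_matrix()
    t=Rt.T@(np.array([x,y,z])-s["position"])/0.025
    print("t",round(s["time"],2),"pos",s["position"].round(4),"rpy",s["ee_rot"].round(2),"F",s["ft_force"].round(1),"open",round(s["opening"]*1000,1))
    print("shift units (tool x,y,z):",t.round(2))
    if yaw is not None:
        w=(R.from_matrix(Rt).inv()*R.from_euler('xyz',[-90,0,yaw],degrees=True)).as_rotvec()/0.08
        print("turn units",w.round(2))
d(*map(float,sys.argv[1:]))
E
python3 go.py 0.532 0.096 0.16 -164.1
```

```text
t 0.15 pos [ 0.1639 -0.5767  0.2178] rpy [-9.0080e+01  1.0000e-02 -1.6414e+02] F [-0.2 -0.3  0.5] open 93.1
shift units (tool x,y,z): [-21.52   2.35 -21.86]
turn units [ 0.02 -0.01 -0.  ]
```

>>> {"fn": "servo_tool", "kwargs": {"rows": [[[0, 0, 0, -0.9, 0, -0.91, 60], [0, 0, 0, -0.9, 0, -0.91, 60], [0, 0, 0, -0.9, 0, -0.91, 60], [0, 0, 0, -0.9, 0, -0.91, 60], [0, 0, 0, -0.9, 0, -0.91, 60], [0, 0, 0, -0.9, 0, -0.91, 60], [0, 0, 0, -0.9, 0, -0.91, 60], [0, 0, 0, -0.9, 0, -0.91, 60], [0, 0, 0, -0.9, 0, -0.91, 60], [0, 0, 0, -0.9, 0, -0.91, 60], [0, 0, 0, -0.9, 0, -0.91, 60], [0, 0, 0, -0.9, 0, -0.91, 60]]]}}

```text
time: 1.65
position: [0.3494, -0.2397, 0.2184]
ee_rot: [-90.0, -0.0, -164.1]
ft_force: [0.6, -0.2, -0.1]
opening: 0.0599
```

>>> {"fn": "servo_tool", "kwargs": {"rows": [[[0, 0, 0, -0.9, 0, -0.91, 60], [0, 0, 0, -0.9, 0, -0.91, 60], [0, 0, 0, -0.9, 0.2, -0.91, 60], [0, 0, 0, -0.9, 0.2, -0.91, 60], [0, 0, 0, -0.9, 0.2, -0.91, 60], [0, 0, 0, -0.9, 0.2, -0.91, 60], [0, 0, 0, -0.9, 0.2, -0.91, 60], [0, 0, 0, -0.9, 0.2, -0.91, 60], [0, 0, 0, -0.9, 0.2, -0.91, 60], [0, 0, 0, -0.9, 0.2, -0.91, 60], [0, 0, 0, -0.5, 0.2, -0.5, 60], [0, 0, 0, 0, 0, 0, 60]]]}}

```text
time: 3.15
position: [0.5116, 0.0555, 0.1728]
ee_rot: [-90.0, -0.1, -164.1]
ft_force: [-0.3, -0.5, 0.0]
opening: 0.0601
```

```bash
python3 go.py 0.532 0.096 0.10 -164.1; python3 - <<'E'
from h import *
f=ctrl.grab_frame("wrist");save(f,"w1.png")
E
```

```text
t 3.15 pos [0.5116 0.0555 0.1728] rpy [-9.0020e+01 -9.0000e-02 -1.6405e+02] F [-0.3 -0.5  0. ] open 60.1
shift units (tool x,y,z): [-1.23  2.91 -1.33]
turn units [0.   0.01 0.02]
```

View pics/w1.png

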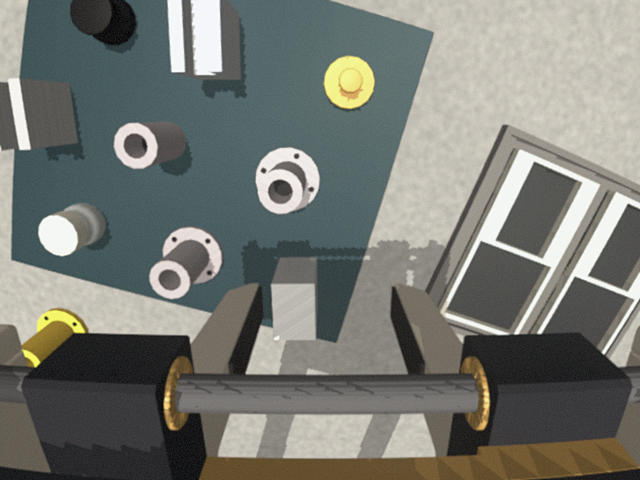

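```bash
cat > wr.py <<'E'
import sys
from h import *
s=ctrl.sense();f=ctrl.grab_frame("wrist");save(f,sys.argv[1])
c=cloud(f,s);H=c[...,2]
m=((H>0.05)&(H<0.072)).astype(np.uint8);m[300:]=0
n,l,st,ce=cv2.connectedComponentsWithStats(m)
for i in range(1,n):
    if st[i,4]<60: continue
    q=c[l==i];q=q[q[:,2]>np.median(q[q[:,2]>.055][:,2])-.003]
    print(ce[i].round(0),st[i,4],"mid",((q.min(0)+q.max(0))/2).round(4),"mean",q.mean(0).round(4),"ext",np.ptp(q,0).round(3))
E
python3 wr.py w2.png
```

```text
[178.  36.] 1481 mid [0.6139 0.1872 0.0638] mean [0.6141 0.1867 0.0642] ext [0.045 0.021 0.006]
[215.  36.] 1381 mid [0.62   0.1631 0.0638] mean [0.6202 0.1627 0.0642] ext [0.045 0.02  0.005]
[ 24. 113.] 1688 mid [0.5363 0.2913 0.0637] mean [0.5368 0.291  0.0639] ext [0.05  0.024 0.006]
[  4. 123.] 575 mid [0.5281 0.3099 0.0599] mean [0.5194 0.3083 0.0583] ext [0.044 0.012 0.01 ]
[138. 145.] 1611 mid [0.536  0.202  0.0638] mean [0.5361 0.2015 0.0642] ext [0.032 0.032 0.005]
[280. 190.] 1304 mid [0.5317 0.0953 0.0643] mean [0.532  0.0953 0.0644] ext [0.032 0.032 0.006]
[171. 276.] 1367 mid [0.4418 0.1618 0.0643] mean [0.4424 0.1616 0.0643] ext [0.033 0.032 0.006]
[292. 288.] 1040 mid [0.4585 0.0667 0.0644] mean [0.4592 0.0668 0.0645] ext [0.022 0.036 0.006]
```

>>> {"fn": "servo_tool", "kwargs": {"rows": [[[0, 0, 0, -0.62, 0, -0.67, 60], [0, 0, 0, -0.61, 0, -0.66, 60], [0, 0, 0, 0, 0, 0, 60]]]}}

```text
time: 3.62
position: [0.5329, 0.0961, 0.1739]
ee_rot: [-90.0, 0.0, -164.1]
ft_force: [-0.9, -0.3, -0.1]
opening: 0.0599
```

```bash
python3 go.py 0.532 0.096 0.022 -164.1
```

```text
t 3.62 pos [0.5329 0.0961 0.1739] rpy [-9.0000e+01  2.0000e-02 -1.6408e+02] F [-0.9 -0.3 -0.1] open 59.9
shift units (tool x,y,z): [ 0.04  6.07 -0.01]
turn units [ 0.  0. -0.]
```

Wrist agrees with the top camera to 1 mm. Descend and grip.

>>> {"fn": "servo_tool", "kwargs": {"rows": [[[0, 0, 0, 0.04, 0.9, 0, 60], [0, 0, 0, 0, 0.9, 0, 60], [0, 0, 0, 0, 0.9, 0, 60], [0, 0, 0, 0, 0.9, 0, 60], [0, 0, 0, 0, 0.9, 0, 60], [0, 0, 0, 0, 0.9, 0, 60], [0, 0, 0, 0, 0.67, 0, 60], [0, 0, 0, 0, 0, 0, 60], [0, 0, 0, 0, 0, 0, 26], [0, 0, 0, 0, 0, 0, 26], [0, 0, 0, 0, 0, 0, 26], [0, 0, 0, 0, 0, 0, 26]]], "grip_force": 25}}

```text
time: 5.12
position: [0.532, 0.0952, 0.0226]
ee_rot: [-90.0, 0.1, -164.1]
ft_force: [-0.2, 0.6, 4.0]
opening: 0.0318
```

```bash
python3 go.py 0.490 -0.112 0.16 -164.1; python3 wr.py w3.png
```

```text
t 5.12 pos [0.532  0.0952 0.0226] rpy [-8.9990e+01  7.0000e-02 -1.6414e+02] F [-0.2  0.6  4. ] open 31.8
shift units (tool x,y,z): [ 3.88 -5.5   7.51]
turn units [-0.   -0.01 -0.01]
[120.  59.] 5697 mid [0.6097 0.1863 0.0639] mean [0.6101 0.1856 0.0641] ext [0.037 0.019 0.006]
[195.  59.] 4968 mid [0.6157 0.1618 0.064 ] mean [0.616  0.1616 0.0642] ext [0.036 0.018 0.006]
[ 55. 256.] 6637 mid [0.5364 0.2021 0.0637] mean [0.5373 0.2014 0.0641] ext [0.032 0.032 0.005]
[326. 297.] 222 mid [0.5462 0.0992 0.0544] mean [0.5468 0.0992 0.054 ] ext [0.004 0.012 0.004]
```

View pics/w3.png

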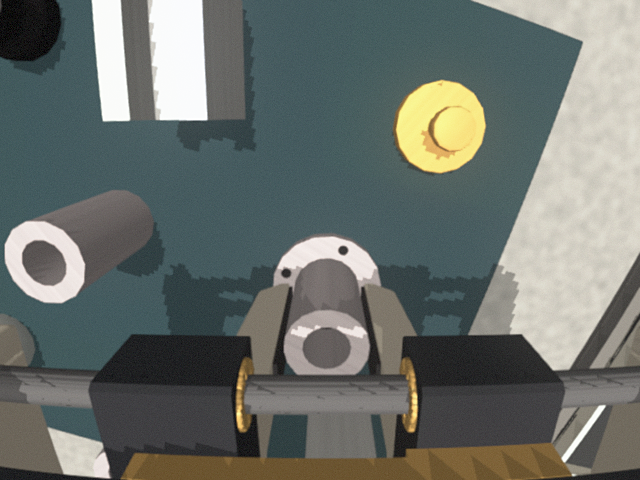

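>>> {"fn": "servo_tool", "kwargs": {"rows": [[[0, 0, 0, 0, -0.5, 0, 26], [0, 0, 0, 0, -1, 0, 26], [0, 0, 0, 0, -1, 0, 26], [0, 0, 0, 0, -1, 0, 26], [0, 0, 0, 0.43, -0.5, 0.83, 26], [0, 0, 0, 0.43, 0, 0.83, 26], [0, 0, 0, 0.43, 0, 0.83, 26], [0, 0, 0, 0.43, 0, 0.83, 26], [0, 0, 0, 0.43, 0, 0.83, 26], [0, 0, 0, 0.43, 0, 0.83, 26], [0, 0, 0, 0.43, 0, 0.83, 26], [0, 0, 0, 0.43, 0, 0.83, 26]]]}}

```text
time: 6.68
position: [0.4937, -0.0888, 0.1223]
ee_rot: [-90.0, -0.0, -164.1]
ft_force: [1.2, 1.0, -1.7]
opening: 0.0315
```

>>> {"fn": "servo_tool", "kwargs": {"rows": [[[0, 0, 0, 0.43, 0, 0.83, 26], [0, 0, 0, 0, 0, 0, 26], [0, 0, 0, 0, 0, 0, 26]]]}}

```text
time: 7.05
position: [0.4894, -0.1106, 0.1221]
ee_rot: [-90.0, 0.0, -164.2]
ft_force: [1.0, 0.9, -1.0]
opening: 0.0314
```

```bash
python3 go.py 0.490 -0.112 0.030 -164.1
```

```text
t 7.05 pos [ 0.4894 -0.1106  0.1221] rpy [-9.0020e+01  1.0000e-02 -1.6416e+02] F [ 1.   0.9 -1. ] open 31.4
shift units (tool x,y,z): [-0.01  3.68  0.06]
turn units [ 0.   -0.01 -0.  ]
```

>>> {"fn": "servo_tool", "kwargs": {"rows": [[[0, 0, 0, 0, 0.7, 0.06, 26], [0, 0, 0, 0, 0.8, 0, 26], [0, 0, 0, 0, 0.8, 0, 26], [0, 0, 0, 0, 0.8, 0, 26], [0, 0, 0, 0, 0.4, 0, 26], [0, 0, 0, 0, 0.18, 0, 26], [0, 0, 0, 0, 0, 0, 26], [0, 0, 0, 0, 0, 0, 26]]]}}

```text
time: 8.05
position: [0.4905, -0.1126, 0.0306]
ee_rot: [-90.0, 0.1, -164.1]
ft_force: [0.7, 0.3, -2.2]
opening: 0.0316
```

>>> {"fn": "servo_tool", "kwargs": {"rows": [[[0, 0, 0, 0, 0.03, 0, 26], [0, 0, 0, 0, 0, 0, 26]]]}}

```text
time: 8.3
position: [0.4901, -0.1125, 0.0294]
ee_rot: [-90.0, 0.0, -164.1]
ft_force: [-0.1, -0.2, -2.5]
opening: 0.0313
```

```bash
python3 go.py 0.490 -0.112 0.0286 -164.1
```

```text
t 8.3 pos [ 0.4901 -0.1125  0.0294] rpy [-8.9980e+01  2.0000e-02 -1.6414e+02] F [-0.1 -0.2 -2.5] open 31.3
shift units (tool x,y,z): [-0.    0.03 -0.02]
turn units [-0.   -0.01 -0.01]
```

>>> {"fn": "servo_tool", "kwargs": {"rows": [[[0, 0, 0, 0, 0.03, 0, 26], [0, 0, 0, 0, 0, 0, 26]]]}}

```text
time: 8.55
position: [0.49, -0.1125, 0.0286]
ee_rot: [-90.0, 0.0, -164.1]
ft_force: [-1.3, 0.4, 0.7]
opening: 0.0317
```

>>> {"fn": "servo_tool", "kwargs": {"rows": [[[0, 0, 0, 0, 0.02, 0, 26], [0, 0, 0, 0, 0, 0, 26]]]}}

```text
time: 8.8
position: [0.4901, -0.1125, 0.0286]
ee_rot: [-90.0, 0.0, -164.1]
ft_force: [-3.8, -0.2, 6.4]
opening: 0.0317
```

>>> {"fn": "servo_tool", "kwargs": {"rows": [[[0, 0, 0, 0, -0.02, 0, 38], [0, 0, 0, 0, 0, 0, 50], [0, 0, 0, 0, 0, 0, 60], [0, 0, 0, 0, 0, 0, 60], [0, 0, 0, 0, -0.5, 0, 60], [0, 0, 0, 0, -1, 0, 60], [0, 0, 0, 0, -1, 0, 60], [0, 0, 0, 0, -1, 0, 60], [0, 0, 0, 0, -0.8, 0, 60], [0, 0, 0, 0, 0, 0, 60]]]}}

```text
time: 10.05
position: [0.4915, -0.1129, 0.1386]
ee_rot: [-89.8, 0.2, -164.1]
ft_force: [-0.4, -0.2, 1.1]
opening: 0.06
```

```bash
python3 go.py 0.442 0.162 0.135 -164.1; python3 - <<'E'
from h import *
s=ctrl.sense();f=ctrl.grab_frame("scene");save(f,"s1.png")
cv2.imwrite("pics/s1c.png",cv2.resize(f["color"][170:400,170:500,::-1],None,fx=2.4,fy=2.4))
E
```

```text
t 10.05 pos [ 0.4915 -0.1129  0.1386] rpy [ -89.85    0.22 -164.14] F [-0.4 -0.2  1.1] open 60.0
shift units (tool x,y,z): [ -1.1    0.12 -11.12]
turn units [-0.03 -0.01 -0.05]
```

View pics/s1c.png

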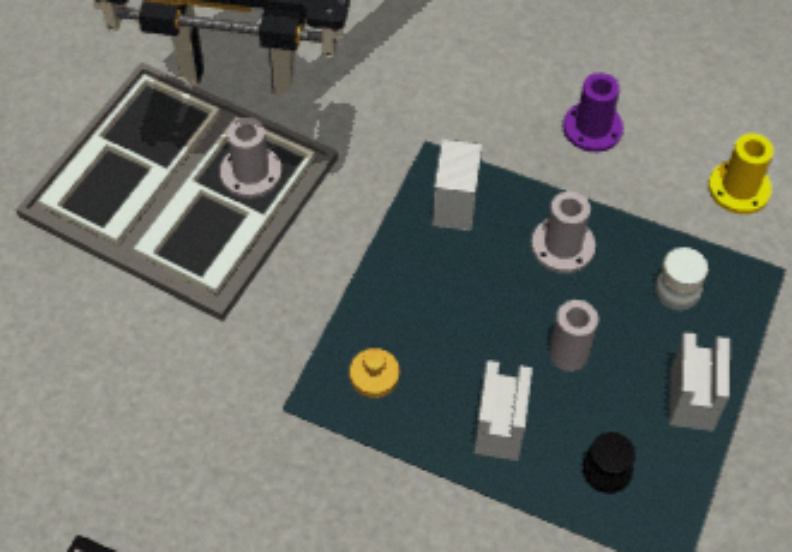

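>>> {"fn": "servo_tool", "kwargs": {"rows": [[[0, 0, 0, -0.1, 0, -0.93, 60], [0, 0, 0, -0.1, 0, -0.93, 60], [0, 0, 0, -0.1, 0, -0.93, 60], [0, 0, 0, -0.1, 0, -0.93, 60], [0, 0, 0, -0.1, 0, -0.93, 60], [0, 0, 0, -0.1, 0, -0.93, 60], [0, 0, 0, -0.1, 0, -0.93, 60], [0, 0, 0, -0.1, 0, -0.93, 60], [0, 0, 0, -0.1, 0, -0.93, 60], [0, 0, 0, -0.1, 0, -0.93, 60], [0, 0, 0, -0.1, 0, -0.93, 60], [0, 0, 0, 0, 0, -0.86, 60]]]}}

```text
time: 11.6
position: [0.4396, 0.1624, 0.1346]
ee_rot: [-90.0, -0.1, -164.1]
ft_force: [-0.8, -0.2, 0.1]
opening: 0.06
```

>>> {"fn": "servo_tool", "kwargs": {"rows": [[[0, 0, 0, 0, 0, 0, 60], [0, 0, 0, 0, 0, 0, 60]]]}}

```text
time: 11.85
position: [0.4402, 0.1613, 0.1352]
ee_rot: [-90.0, -0.1, -164.1]
ft_force: [-0.3, 0.2, -0.0]
opening: 0.0602
```

```bash
python3 go.py 0.442 0.162 0.022 -164.1; python3 wr.py w4.png
```

```text
t 11.85 pos [0.4402 0.1613 0.1352] rpy [-8.9980e+01 -7.0000e-02 -1.6412e+02] F [-0.3  0.2 -0. ] open 60.2
shift units (tool x,y,z): [-0.08  4.53 -0.01]
turn units [-0.   -0.    0.01]
[116.  42.] 2191 mid [0.5272 0.3153 0.0639] mean [0.5276 0.3148 0.064 ] ext [0.047 0.022 0.006]
[156.  41.] 2022 mid [0.5336 0.2909 0.064 ] mean [0.5337 0.2907 0.0641] ext [0.045 0.022 0.006]
[303.  77.] 1827 mid [0.5358 0.202  0.0642] mean [0.5361 0.2021 0.0644] ext [0.031 0.031 0.006]
[326. 244.] 1707 mid [0.4416 0.1615 0.064 ] mean [0.442  0.1616 0.0645] ext [0.032 0.032 0.005]
[467. 272.] 3093 mid [0.4479 0.064  0.0641] mean [0.4489 0.0649 0.0646] ext [0.043 0.042 0.005]
```

View pics/w4.png

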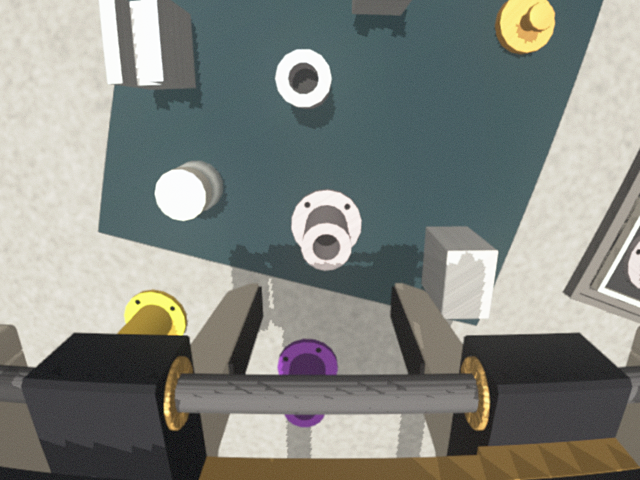

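>>> {"fn": "servo_tool", "kwargs": {"rows": [[[0, 0, 0, -0.08, 0.7, -0.01, 60], [0, 0, 0, 0, 0.9, 0, 60], [0, 0, 0, 0, 0.9, 0, 60], [0, 0, 0, 0, 0.9, 0, 60], [0, 0, 0, 0, 0.8, 0, 60], [0, 0, 0, 0, 0.33, 0, 60], [0, 0, 0, 0, 0, 0, 60], [0, 0, 0, 0, 0, 0, 26], [0, 0, 0, 0, 0, 0, 26], [0, 0, 0, 0, 0, 0, 26], [0, 0, 0, 0, 0, 0, 26]]], "grip_force": 25}}

```text
time: 13.28
position: [0.4429, 0.1627, 0.0232]
ee_rot: [-90.0, 0.1, -164.1]
ft_force: [-0.4, -0.5, 3.3]
opening: 0.0314
```

>>> {"fn": "servo_tool", "kwargs": {"rows": [[[0, 0, 0, 0, -0.5, 0, 26], [0, 0, 0, 0, -1, 0, 26], [0, 0, 0, 0, -1, 0, 26], [0, 0, 0, 0, -1, 0, 26], [0, 0, 0, 0, -0.5, 0, 26], [0, 0, 0, 0, 0, 0, 26]]]}}

```text
time: 14.02
position: [0.4431, 0.1628, 0.1236]
ee_rot: [-90.0, 0.1, -164.1]
ft_force: [-0.2, -0.1, -2.4]
opening: 0.0315
```

```bash
python3 go.py 0.4826 -0.212 0.125 -164.1
```

```text
t 14.03 pos [0.4431 0.1628 0.1236] rpy [-9.0000e+01  1.1000e-01 -1.6414e+02] F [-0.2 -0.1 -2.4] open 31.5
shift units (tool x,y,z): [ 2.58 -0.06 14.85]
turn units [-0.   -0.01 -0.02]
```

>>> {"fn": "servo_tool", "kwargs": {"rows": [[[0, 0, 0, 0.1, 0, 0.5, 26], [0, 0, 0, 0.16, 0, 0.93, 26], [0, 0, 0, 0.16, 0, 0.93, 26], [0, 0, 0, 0.16, 0, 0.93, 26], [0, 0, 0, 0.16, 0, 0.93, 26], [0, 0, 0, 0.16, 0, 0.93, 26], [0, 0, 0, 0.16, 0, 0.93, 26], [0, 0, 0, 0.16, 0, 0.93, 26], [0, 0, 0, 0.16, 0, 0.93, 26], [0, 0, 0, 0.16, 0, 0.93, 26], [0, 0, 0, 0.16, 0, 0.93, 26], [0, 0, 0, 0.16, 0, 0.93, 26]]]}}

```text
time: 15.52
position: [0.4697, -0.1094, 0.1211]
ee_rot: [-90.1, -0.1, -164.2]
ft_force: [0.1, 0.2, -1.9]
opening: 0.0313
```

>>> {"fn": "servo_tool", "kwargs": {"rows": [[[0, 0, 0, 0.18, 0, 0.93, 26], [0, 0, 0, 0.18, 0, 0.93, 26], [0, 0, 0, 0.18, 0, 0.93, 26], [0, 0, 0, 0.18, 0, 0.93, 26], [0, 0, 0, 0, 0, 0.4, 26], [0, 0, 0, 0, 0, 0, 26], [0, 0, 0, 0, 0, 0, 26]]]}}

```text
time: 16.4
position: [0.4815, -0.2114, 0.1222]
ee_rot: [-90.1, -0.0, -164.1]
ft_force: [0.1, -0.2, -2.8]
opening: 0.0317
```

```bash
python3 go.py 0.4826 -0.212 0.0305 -164.1
```

```text
t 16.4 pos [ 0.4815 -0.2114  0.1222] rpy [-9.0060e+01 -3.0000e-02 -1.6412e+02] F [ 0.1 -0.2 -2.8] open 31.7
shift units (tool x,y,z): [-0.04  3.67  0.04]
turn units [ 0.01 -0.01  0.01]
```

>>> {"fn": "servo_tool", "kwargs": {"rows": [[[0, 0, 0, -0.04, 0.7, 0.04, 26], [0, 0, 0, 0, 0.8, 0, 26], [0, 0, 0, 0, 0.8, 0, 26], [0, 0, 0, 0, 0.8, 0, 26], [0, 0, 0, 0, 0.4, 0, 26], [0, 0, 0, 0, 0.17, 0, 26], [0, 0, 0, 0, 0, 0, 26], [0, 0, 0, 0, 0.02, 0, 26], [0, 0, 0, 0, 0, 0, 26]]]}}

```text
time: 17.52
position: [0.4835, -0.2131, 0.031]
ee_rot: [-90.0, 0.0, -164.1]
ft_force: [-0.6, 0.6, -3.0]
opening: 0.0315
```

>>> {"fn": "servo_tool", "kwargs": {"rows": [[[0, 0, 0, 0, 0.02, 0, 26], [0, 0, 0, 0, 0, 0, 26]]]}}

```text
time: 17.77
position: [0.4831, -0.2129, 0.03]
ee_rot: [-90.0, 0.0, -164.1]
ft_force: [0.2, -0.3, -2.9]
opening: 0.0315
```

>>> {"fn": "servo_tool", "kwargs": {"rows": [[[0, 0, 0, 0, 0.03, 0, 26], [0, 0, 0, 0, 0, 0, 26]]]}}

```text
time: 18.02
position: [0.4831, -0.2129, 0.0292]
ee_rot: [-90.0, 0.0, -164.1]
ft_force: [-0.4, 0.2, -1.6]
opening: 0.0315
```

>>> {"fn": "servo_tool", "kwargs": {"rows": [[[0, 0, 0, 0, 0.02, 0, 26], [0, 0, 0, 0, 0, 0, 26]]]}}

```text
time: 18.27
position: [0.4831, -0.2129, 0.0292]
ee_rot: [-90.0, -0.0, -164.1]
ft_force: [-3.0, 2.1, 5.6]
opening: 0.0316
```

>>> {"fn": "servo_tool", "kwargs": {"rows": [[[0, 0, 0, 0, -0.02, 0, 38], [0, 0, 0, 0, 0, 0, 50], [0, 0, 0, 0, 0, 0, 60], [0, 0, 0, 0, 0, 0, 60], [0, 0, 0, 0, -0.5, 0, 60], [0, 0, 0, 0, -1, 0, 60], [0, 0, 0, 0, -1, 0, 60], [0, 0, 0, 0, -1, 0, 60], [0, 0, 0, 0, -0.9, 0, 60], [0, 0, 0, 0, 0, 0, 60]]]}}

```text
time: 19.52
position: [0.4847, -0.2138, 0.1421]
ee_rot: [-89.8, 0.2, -164.1]
ft_force: [-0.1, -0.3, 0.2]
opening: 0.0599
```

```bash
python3 go.py 0.59 0.168 0.14 -165; python3 - <<'E'
from h import *
import pickle
s=ctrl.sense();f=ctrl.grab_frame("scene");save(f,"s2.png")
cv2.imwrite("pics/s2c.png",cv2.resize(f["color"][170:400,170:500,::-1],None,fx=2.4,fy=2.4))
f,s=pickle.load(open("top0.pkl","rb"));c=cloud(f);H=c[...,2]
for box in [((205,135),(236,175)),((122,185),(160,225))]:
    m=np.zeros_like(H,bool);m[box[0][1]:box[1][1],box[0][0]:box[1][0]]=1
    m&=(H>.0585)&(H<.067)
    r=cv2.minAreaRect((c[m][:,:2]*1000).astype(np.float32));print(r)
E
```

```text
t 19.52 pos [ 0.4847 -0.2138  0.1421] rpy [ -89.79    0.21 -164.14] F [-0.1 -0.3  0.2] open 59.9
shift units (tool x,y,z): [ -8.22   0.06 -13.54]
turn units [-0.05  0.19 -0.05]
((620.62158203125, 176.9338836669922), (51.674346923828125, 34.27265167236328), 15.008665084838867)
((533.119873046875, 305.3861999511719), (51.209754943847656, 35.0545539855957), 16.73501205444336)
```

View pics/s2c.png

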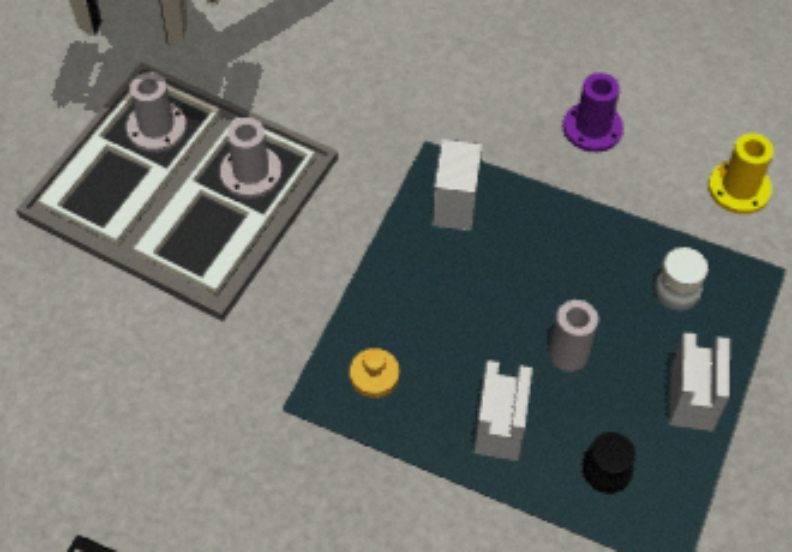

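>>> {"fn": "servo_tool", "kwargs": {"rows": [[[0, 0.1, 0, -0.55, 0, -0.9, 60], [0, 0.09, 0, -0.55, 0, -0.9, 60], [0, 0, 0, -0.55, 0, -0.9, 60], [0, 0, 0, -0.55, 0, -0.9, 60], [0, 0, 0, -0.55, 0, -0.9, 60], [0, 0, 0, -0.55, 0, -0.9, 60], [0, 0, 0, -0.55, 0, -0.9, 60], [0, 0, 0, -0.55, 0, -0.9, 60], [0, 0, 0, -0.55, 0, -0.9, 60], [0, 0, 0, -0.55, 0, -0.9, 60], [0, 0, 0, -0.55, 0, -0.9, 60], [0, 0, 0, -0.55, 0, -0.9, 60]]]}}

```text
time: 21.08
position: [0.5713, 0.0916, 0.1375]
ee_rot: [-90.0, -0.1, -165.0]
ft_force: [0.9, 0.3, -0.4]
opening: 0.0599
```

>>> {"fn": "servo_tool", "kwargs": {"rows": [[[0, 0, 0, -0.55, 0, -0.9, 60], [0, 0, 0, -0.55, 0, -0.9, 60], [0, 0, 0, -0.3, 0, -0.6, 60], [0, 0, 0, 0, 0, 0, 60], [0, 0, 0, 0, 0, 0, 60]]]}}

```text
time: 21.7
position: [0.59, 0.1571, 0.1387]
ee_rot: [-90.0, -0.1, -165.0]
ft_force: [0.5, -0.1, -0.0]
opening: 0.0599
```

```bash
python3 go.py 0.620 0.177 0.14 -165; python3 wr.py w5.png
```

```text
t 21.7 pos [0.59   0.1571 0.1387] rpy [-8.9980e+01 -5.0000e-02 -1.6502e+02] F [ 0.5 -0.1 -0. ] open 59.9
shift units (tool x,y,z): [-1.36 -0.05 -0.46]
turn units [-0.   -0.01  0.01]
[290. 194.] 1309 mid [0.6163 0.1878 0.0643] mean [0.6171 0.1879 0.0644] ext [0.051 0.021 0.005]
[329. 194.] 1154 mid [0.6228 0.1637 0.0647] mean [0.6234 0.1637 0.0645] ext [0.051 0.021 0.004]
[ 85. 265.] 1657 mid [0.5312 0.3161 0.0637] mean [0.532  0.3158 0.0641] ext [0.047 0.022 0.006]
[119. 265.] 1602 mid [0.538  0.2923 0.0637] mean [0.5385 0.2919 0.0641] ext [0.047 0.023 0.006]
[245. 284.] 460 mid [0.5432 0.2026 0.063 ] mean [0.5465 0.2074 0.0635] ext [0.017 0.03  0.007]
```

View pics/w5.png

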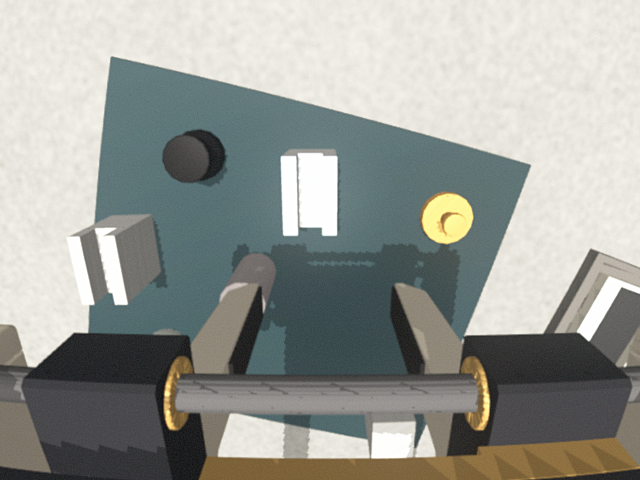

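>>> {"fn": "servo_tool", "kwargs": {"rows": [[[0, 0, 0, -0.68, 0, -0.22, 60], [0, 0, 0, -0.66, 0, -0.21, 60], [0, 0, 0, 0, 0, 0, 60], [0, 0, 0, 0, 0, 0, 60]]]}}

```text
time: 22.25
position: [0.6195, 0.1761, 0.139]
ee_rot: [-90.0, -0.0, -165.0]
ft_force: [-0.2, 0.1, 0.0]
opening: 0.06
```

```bash
python3 go.py 0.6195 0.176 0.020 -165; python3 wr.py w6.png
```

```text
t 22.25 pos [0.6195 0.1761 0.139 ] rpy [-8.9990e+01 -4.0000e-02 -1.6505e+02] F [-0.2  0.1  0. ] open 60.0
shift units (tool x,y,z): [-0.    4.76  0.  ]
turn units [-0.   -0.01  0.01]
[307. 243.] 1123 mid [0.6163 0.1879 0.0641] mean [0.6174 0.188  0.0645] ext [0.05  0.021 0.005]
[345. 243.] 1120 mid [0.623  0.1639 0.0642] mean [0.6241 0.164  0.0646] ext [0.05  0.021 0.005]
[104. 288.] 559 mid [0.5473 0.321  0.0638] mean [0.5477 0.3205 0.064 ] ext [0.015 0.014 0.006]
[137. 288.] 519 mid [0.5537 0.2969 0.0636] mean [0.5545 0.2965 0.064 ] ext [0.016 0.012 0.006]
```

>>> {"fn": "servo_tool", "kwargs": {"rows": [[[0, 0, 0, 0, 0.7, 0, 60], [0, 0, 0, 0, 0.9, 0, 60], [0, 0, 0, 0, 0.9, 0, 60], [0, 0, 0, 0, 0.9, 0, 60], [0, 0, 0, 0, 0.9, 0, 60], [0, 0, 0, 0, 0.46, 0, 60], [0, 0, 0, 0, 0, 0, 60], [0, 0, 0, 0, 0, 0, 28], [0, 0, 0, 0, 0, 0, 28], [0, 0, 0, 0, 0, 0, 28], [0, 0, 0, 0, 0, 0, 28]]], "grip_force": 25}}

```text
time: 23.68
position: [0.6206, 0.1769, 0.021]
ee_rot: [-90.0, 0.1, -165.0]
ft_force: [0.0, -1.2, 4.2]
opening: 0.0336
```

>>> {"fn": "servo_tool", "kwargs": {"rows": [[[0, 0, 0, 0, -0.5, 0, 28], [0, 0, 0, 0, -1, 0, 28], [0, 0, 0, 0, -1, 0, 28], [0, 0, 0, 0, -1, 0, 28], [0, 0, 0, 0, -0.7, 0, 28], [0, 0, 0, 0, 0, 0, 28]]]}}

```text
time: 24.42
position: [0.6211, 0.1771, 0.1272]
ee_rot: [-90.0, 0.2, -165.0]
ft_force: [0.1, 0.2, -2.3]
opening: 0.0341
```

```bash
python3 go.py 0.5676 -0.118 0.125 -184.1;python3 wr.py w7.png
```

```text
t 24.43 pos [0.6211 0.1771 0.1272] rpy [ -89.99    0.19 -165.01] F [ 0.1  0.2 -2.3] open 34.1
shift units (tool x,y,z): [ 5.12  0.07 10.85]
turn units [ 0.    4.16 -0.04]
[130. 292.] 330 mid [0.5581 0.2977 0.0631] mean [0.5585 0.2975 0.0637] ext [0.009 0.011 0.006]
[ 96. 292.] 342 mid [0.5512 0.3215 0.0625] mean [0.5515 0.3212 0.0631] ext [0.008 0.011 0.007]
```

View pics/w7.png

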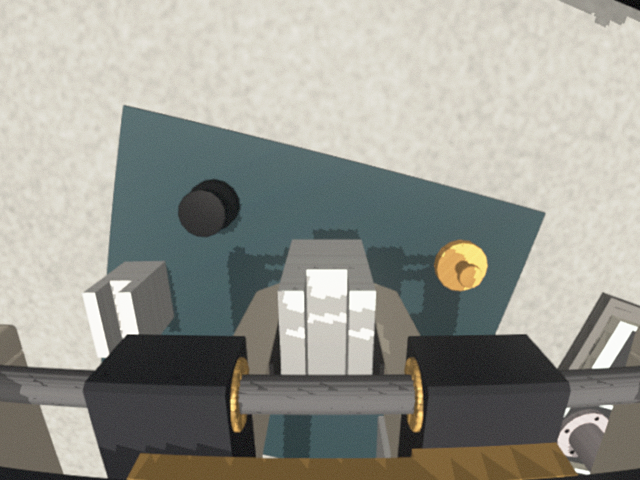

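>>> {"fn": "servo_tool", "kwargs": {"rows": [[[0, 0.5, 0, 0, 0, 0, 28], [0, 0.8, 0, 0, 0, 0, 28], [0, 0.8, 0, 0, 0, 0, 28], [0, 0.8, 0, 0, 0, 0, 28], [0, 0.8, 0, 0, 0, 0, 28], [0, 0.46, 0, 0, 0, 0, 28], [0, 0, 0, 0, 0, 0, 28]]]}}

```text
time: 25.35
position: [0.6194, 0.1768, 0.1241]
ee_rot: [-90.0, -0.1, 175.9]
ft_force: [0.6, 0.5, -2.5]
opening: 0.0339
```

```bash
python3 go.py 0.5685 -0.117 0.125 -184.1
```

```text
t 25.35 pos [0.6194 0.1768 0.1241] rpy [-8.9980e+01 -9.0000e-02  1.7594e+02] F [ 0.6  0.5 -2.5] open 33.9
shift units (tool x,y,z): [ 1.2  -0.03 11.87]
turn units [-0.    0.01  0.02]
```

>>> {"fn": "servo_tool", "kwargs": {"rows": [[[0, 0, 0, 0.1, 0, 0.6, 28], [0, 0, 0, 0.1, 0, 0.95, 28], [0, 0, 0, 0.1, 0, 0.95, 28], [0, 0, 0, 0.1, 0, 0.95, 28], [0, 0, 0, 0.1, 0, 0.95, 28], [0, 0, 0, 0.1, 0, 0.95, 28], [0, 0, 0, 0.1, 0, 0.95, 28], [0, 0, 0, 0.1, 0, 0.95, 28], [0, 0, 0, 0.1, 0, 0.95, 28], [0, 0, 0, 0.1, 0, 0.95, 28], [0, 0, 0, 0.1, 0, 0.95, 28], [0, 0, 0, 0.1, 0, 0.95, 28]]]}}

```text
time: 26.85
position: [0.5694, -0.0989, 0.1253]
ee_rot: [-90.0, 0.0, 175.9]
ft_force: [0.9, 0.6, -2.9]
opening: 0.0341
```

>>> {"fn": "servo_tool", "kwargs": {"rows": [[[0, 0, 0, 0, 0, 0.82, 28], [0, 0, 0, 0, 0, 0, 28], [0, 0, 0, 0, 0, 0, 28], [0, 0, 0, 0, 0, 0, 28]]]}}

```text
time: 27.35
position: [0.569, -0.1163, 0.1251]
ee_rot: [-90.0, -0.0, 176.0]
ft_force: [-0.8, -0.3, -1.6]
opening: 0.0341
```

```bash
python3 go.py 0.5685 -0.117 0.029 -184.1; python3 wr.py w8.png
```

```text
t 27.35 pos [ 0.569  -0.1163  0.1251] rpy [-90.01  -0.   175.97] F [-0.8 -0.3 -1.6] open 34.1
shift units (tool x,y,z): [0.02 3.84 0.03]
turn units [0.   0.01 0.  ]
```

View pics/w8.png

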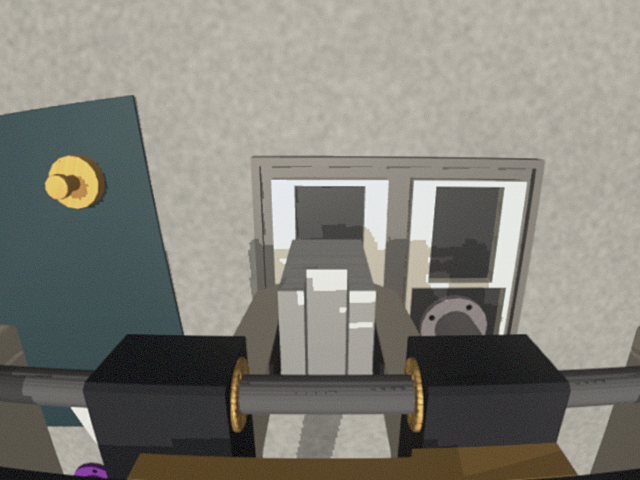

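>>> {"fn": "servo_tool", "kwargs": {"rows": [[[0, 0, 0, 0.02, 0.7, 0.03, 28], [0, 0, 0, 0, 0.8, 0, 28], [0, 0, 0, 0, 0.8, 0, 28], [0, 0, 0, 0, 0.8, 0, 28], [0, 0, 0, 0, 0.5, 0, 28], [0, 0, 0, 0, 0.2, 0, 28], [0, 0, 0, 0, 0, 0, 28], [0, 0, 0, 0, 0.02, 0, 28], [0, 0, 0, 0, 0, 0, 28]]]}}

```text
time: 28.52
position: [0.5689, -0.1179, 0.0304]
ee_rot: [-90.0, 0.1, 175.9]
ft_force: [-0.1, 0.1, -3.0]
opening: 0.0337
```

>>> {"fn": "servo_tool", "kwargs": {"rows": [[[0, 0, 0, 0, 0.03, 0, 28], [0, 0, 0, 0, 0, 0, 28]]]}}

```text
time: 28.78
position: [0.5684, -0.1177, 0.029]
ee_rot: [-90.0, 0.0, 175.9]
ft_force: [-0.4, -0.1, -2.9]
opening: 0.0343
```

>>> {"fn": "servo_tool", "kwargs": {"rows": [[[0, 0, 0, 0, 0.04, 0, 28], [0, 0, 0, 0, 0, 0, 28]]]}}

```text
time: 29.02
position: [0.5682, -0.1177, 0.0277]
ee_rot: [-90.0, -0.0, 175.9]
ft_force: [-0.1, -0.4, -2.1]
opening: 0.034
```

>>> {"fn": "servo_tool", "kwargs": {"rows": [[[0, 0, 0, 0, 0.03, 0, 28], [0, 0, 0, 0, 0, 0, 28]]]}}

```text
time: 29.28
position: [0.5684, -0.1177, 0.0271]
ee_rot: [-90.0, -0.0, 175.9]
ft_force: [0.4, -0.3, -2.8]
opening: 0.0336
```

>>> {"fn": "servo_tool", "kwargs": {"rows": [[[0, 0, 0, 0, 0.02, 0, 28], [0, 0, 0, 0, 0, 0, 28]]]}}

```text
time: 29.52
position: [0.5684, -0.1177, 0.027]
ee_rot: [-90.0, 0.0, 175.9]
ft_force: [-3.0, -0.8, 3.3]
opening: 0.0338
```

>>> {"fn": "servo_tool", "kwargs": {"rows": [[[0, 0, 0, 0, 0, 0, 40], [0, 0, 0, 0, 0, 0, 50], [0, 0, 0, 0, 0, 0, 56], [0, 0, 0, 0, 0, 0, 56], [0, 0, 0, 0, -0.5, 0, 56], [0, 0, 0, 0, -1, 0, 56], [0, 0, 0, 0, -1, 0, 56], [0, 0, 0, 0, -1, 0, 56], [0, 0, 0, 0, -1, 0, 56], [0, 0, 0, 0, 0, 0, 56]]]}}

```text
time: 30.78
position: [0.5704, -0.1183, 0.1426]
ee_rot: [-89.9, 0.3, 175.9]
ft_force: [0.2, -1.3, 0.3]
opening: 0.0558
```

>>> {"fn": "servo_tool", "kwargs": {"rows": [[[0, -0.6, 0, 0, 0, -0.5, 60], [0, -0.8, 0, 0, 0, -0.5, 60], [0, -0.8, 0, 0, 0, -0.5, 60], [0, -0.8, 0, 0, 0, -0.5, 60], [0, -0.8, 0, 0, 0, -0.5, 60], [0, -0.59, 0, 0, 0, -0.5, 60], [0, 0, 0, 0, 0, 0, 60]]]}}

```text
time: 31.65
position: [0.562, -0.0421, 0.1382]
ee_rot: [-90.1, -0.1, -163.8]
ft_force: [0.3, -0.5, -0.0]
opening: 0.06
```

```bash
python3 go.py 0.505 0.295 0.14 -164; python3 - <<'E'
from h import *
f=ctrl.grab_frame("scene");save(f,"s3.png")
cv2.imwrite("pics/s3c.png",cv2.resize(f["color"][170:400,170:500,::-1],None,fx=2.4,fy=2.4))
E
```

```text
t 31.65 pos [ 0.562  -0.0421  0.1382] rpy [-9.0050e+01 -8.0000e-02 -1.6384e+02] F [ 0.3 -0.5 -0. ] open 60.0
shift units (tool x,y,z): [ -1.56  -0.06 -13.58]
turn units [0.01 0.04 0.02]
```

View pics/s3c.png

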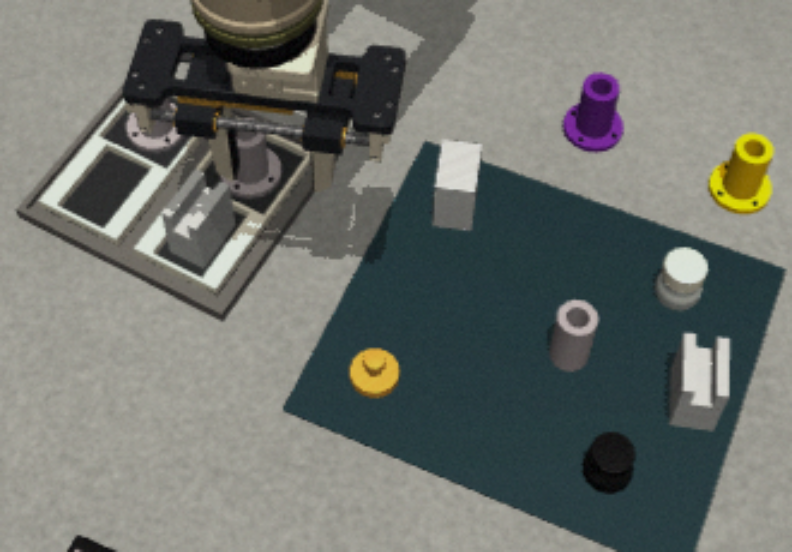

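Block 1 stands in its narrow bay, at about (200,225). On to the second block, at (700,385).

>>> {"fn": "servo_tool", "kwargs": {"rows": [[[0, 0.04, 0, -0.1, 0, -0.6, 60], [0, 0, 0, -0.1, 0, -0.95, 60], [0, 0, 0, -0.1, 0, -0.95, 60], [0, 0, 0, -0.1, 0, -0.95, 60], [0, 0, 0, -0.1, 0, -0.95, 60], [0, 0, 0, -0.1, 0, -0.95, 60], [0, 0, 0, -0.1, 0, -0.95, 60], [0, 0, 0, -0.1, 0, -0.95, 60], [0, 0, 0, -0.1, 0, -0.95, 60], [0, 0, 0, -0.1, 0, -0.95, 60], [0, 0, 0, -0.1, 0, -0.95, 60], [0, 0, 0, -0.1, 0, -0.95, 60]]]}}

```text
time: 33.2
position: [0.5157, 0.2318, 0.1392]
ee_rot: [-90.0, 0.0, -164.2]
ft_force: [-0.2, 0.5, 0.2]
opening: 0.0599
```

>>> {"fn": "servo_tool", "kwargs": {"rows": [[[0, 0, 0, -0.1, 0, -0.95, 60], [0, 0, 0, -0.1, 0, -0.95, 60], [0, 0, 0, -0.1, 0, -0.6, 60], [0, 0, 0, 0, 0, 0, 60], [0, 0, 0, 0, 0, 0, 60]]]}}

```text
time: 33.83
position: [0.5063, 0.2922, 0.139]
ee_rot: [-90.0, -0.0, -164.2]
ft_force: [-0.4, -0.2, -0.1]
opening: 0.06
```

```bash
python3 go.py 0.534 0.304 0.14 -164; python3 wr.py w9.png
```

```text
t 33.83 pos [0.5063 0.2922 0.139 ] rpy [-8.9980e+01 -1.0000e-02 -1.6416e+02] F [-0.4 -0.2 -0.1] open 60.0
shift units (tool x,y,z): [-1.2  -0.04 -0.15]
turn units [-0.   -0.03  0.  ]
[  2. 135.] 95 mid [0.5192 0.5225 0.0546] mean [0.5185 0.5221 0.0542] ext [0.01  0.004 0.004]
[300. 202.] 1242 mid [0.5292 0.3159 0.0641] mean [0.53   0.3161 0.0645] ext [0.05  0.022 0.005]
[339. 201.] 1170 mid [0.5363 0.292  0.0641] mean [0.537  0.2921 0.0646] ext [0.05  0.022 0.005]
[467. 238.] 1810 mid [0.5358 0.2021 0.0641] mean [0.5363 0.2027 0.0645] ext [0.032 0.032 0.005]
```

View pics/w9.png

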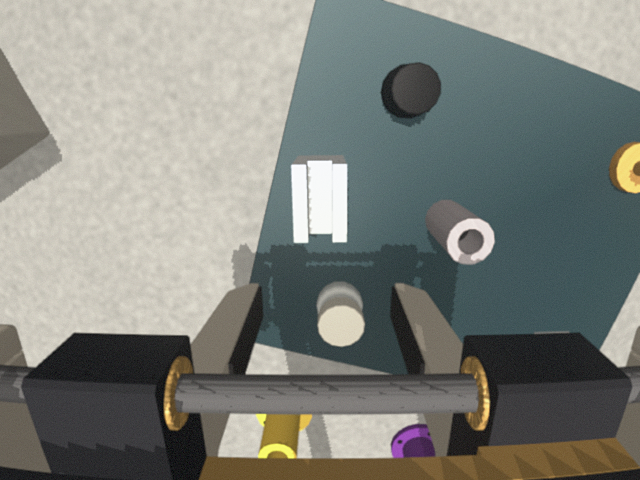

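>>> {"fn": "servo_tool", "kwargs": {"rows": [[[0, -0.06, 0, -0.58, 0, -0.08, 60], [0, 0, 0, -0.57, 0, -0.08, 60], [0, 0, 0, 0, 0, 0, 60], [0, 0, 0, 0, 0, 0, 60]]]}}

```text
time: 34.38
position: [0.5324, 0.3039, 0.139]
ee_rot: [-90.0, -0.0, -163.9]
ft_force: [-0.1, 0.1, -0.3]
opening: 0.0598
```

```bash
python3 go.py 0.5328 0.304 0.020 -163.8
```

```text
t 34.38 pos [0.5324 0.3039 0.139 ] rpy [-8.999e+01 -4.000e-02 -1.639e+02] F [-0.1  0.1 -0.3] open 59.8
shift units (tool x,y,z): [-0.02  4.76 -0.  ]
turn units [-0.   -0.02  0.01]
```

>>> {"fn": "servo_tool", "kwargs": {"rows": [[[0, 0, 0, 0, 0.7, 0, 60], [0, 0, 0, 0, 0.9, 0, 60], [0, 0, 0, 0, 0.9, 0, 60], [0, 0, 0, 0, 0.9, 0, 60], [0, 0, 0, 0, 0.9, 0, 60], [0, 0, 0, 0, 0.46, 0, 60], [0, 0, 0, 0, 0, 0, 60], [0, 0, 0, 0, 0, 0, 28], [0, 0, 0, 0, 0, 0, 28], [0, 0, 0, 0, 0, 0, 28], [0, 0, 0, 0, 0, 0, 28]]], "grip_force": 25}}

```text
time: 35.75
position: [0.5333, 0.3047, 0.021]
ee_rot: [-90.0, 0.1, -163.9]
ft_force: [-0.3, -0.4, 4.3]
opening: 0.0342
```

>>> {"fn": "servo_tool", "kwargs": {"rows": [[[0, 0, 0, 0, -0.5, 0, 28], [0, 0, 0, 0, -1, 0, 28], [0, 0, 0, 0, -1, 0, 28], [0, 0, 0, 0, -1, 0, 28], [0, 0, 0, 0, -1, 0, 28], [0, 0, 0, 0, -0.4, 0, 28], [0, 0, 0, 0, 0, 0, 28]]]}}

```text
time: 36.62
position: [0.5331, 0.3047, 0.1434]
ee_rot: [-90.0, 0.1, -163.9]
ft_force: [-0.4, 0.2, -2.5]
opening: 0.0338
```

>>> {"fn": "servo_tool", "kwargs": {"rows": [[[0, 0.6, 0, 0, 0, 0, 28], [0, 0.8, 0, 0, 0, 0, 28], [0, 0.8, 0, 0, 0, 0, 28], [0, 0.8, 0, 0, 0, 0, 28], [0, 0.8, 0, 0, 0, 0, 28], [0, 0.6, 0, 0, 0, 0, 28], [0, 0, 0, 0, 0, 0, 28]]]}}

```text
time: 37.5
position: [0.5318, 0.3041, 0.1409]
ee_rot: [-89.9, -0.1, 176.0]
ft_force: [0.4, 0.1, -1.7]
opening: 0.0335
```

```bash
python3 go.py 0.561 -0.217 0.145 -184.1; python3 wr.py w10.png
```

```text
t 37.5 pos [0.5318 0.3041 0.1409] rpy [-8.9930e+01 -1.3000e-01  1.7599e+02] F [ 0.4  0.1 -1.7] open 33.5
shift units (tool x,y,z): [-2.62 -0.14 20.71]
turn units [-0.02  0.02  0.03]
[477. 227.] 1850 mid [0.5359 0.2025 0.0642] mean [0.5364 0.2026 0.0645] ext [0.033 0.032 0.006]
[ 17. 273.] 1076 mid [0.5217 0.5294 0.0657] mean [0.5238 0.5277 0.0653] ext [0.034 0.02  0.013]
```

View pics/w10.png

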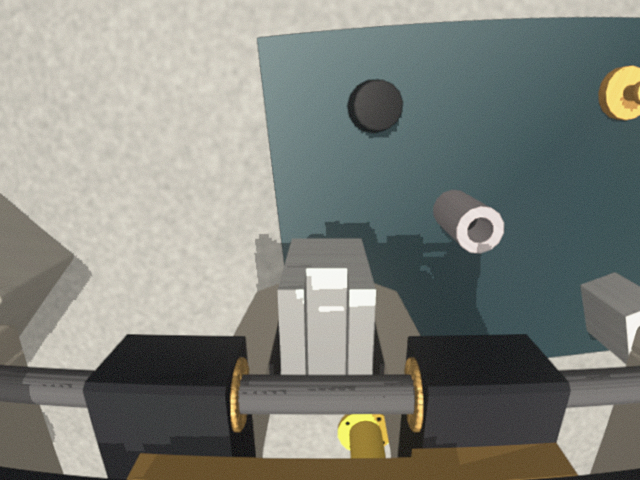

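>>> {"fn": "servo_tool", "kwargs": {"rows": [[[0, 0, 0, -0.12, 0, 0.6, 28], [0, 0, 0, -0.12, 0, 0.95, 28], [0, 0, 0, -0.12, 0, 0.95, 28], [0, 0, 0, -0.12, 0, 0.95, 28], [0, 0, 0, -0.12, 0, 0.95, 28], [0, 0, 0, -0.12, 0, 0.95, 28], [0, 0, 0, -0.12, 0, 0.95, 28], [0, 0, 0, -0.12, 0, 0.95, 28], [0, 0, 0, -0.12, 0, 0.95, 28], [0, 0, 0, -0.12, 0, 0.95, 28], [0, 0, 0, -0.12, 0, 0.95, 28], [0, 0, 0, -0.12, 0, 0.95, 28]]]}}

```text
time: 39.05
position: [0.5488, 0.0247, 0.1426]
ee_rot: [-90.0, -0.0, 176.0]
ft_force: [0.3, 0.7, -2.7]
opening: 0.0339
```

>>> {"fn": "servo_tool", "kwargs": {"rows": [[[0, 0, 0, -0.12, 0, 0.95, 28], [0, 0, 0, -0.12, 0, 0.95, 28], [0, 0, 0, -0.12, 0, 0.95, 28], [0, 0, 0, -0.12, 0, 0.95, 28], [0, 0, 0, -0.12, 0, 0.95, 28], [0, 0, 0, -0.12, 0, 0.95, 28], [0, 0, 0, -0.12, 0, 0.95, 28], [0, 0, 0, -0.12, 0, 0.95, 28], [0, 0, 0, -0.12, 0, 0.95, 28], [0, 0, 0, -0.12, 0, 0.95, 28], [0, 0, 0, 0, 0, 0.2, 28], [0, 0, 0, 0, 0, 0, 28]]]}}

```text
time: 40.55
position: [0.5619, -0.2178, 0.1425]
ee_rot: [-90.0, -0.0, 175.9]
ft_force: [-0.1, -0.5, -2.5]
opening: 0.034
```

>>> {"fn": "servo_tool", "kwargs": {"rows": [[[0, 0, 0, 0, 0, 0, 28], [0, 0, 0, 0, 0, 0, 28]]]}}

```text
time: 40.8
position: [0.5622, -0.2168, 0.1427]
ee_rot: [-90.0, -0.0, 176.0]
ft_force: [-0.4, -0.1, -1.9]
opening: 0.0339
```

```bash
python3 go.py 0.561 -0.217 0.030 -184.1; python3 wr.py w11.png
```

```text
t 40.8 pos [ 0.5622 -0.2168  0.1427] rpy [-90.01  -0.   176.02] F [-0.4 -0.1 -1.9] open 33.9
shift units (tool x,y,z): [0.05 4.51 0.01]
turn units [0.   0.03 0.  ]
[179. 244.] 4284 mid [ 0.5673 -0.1183  0.0694] mean [ 0.5683 -0.1189  0.0702] ext [0.052 0.038 0.005]
```

View pics/w11.png

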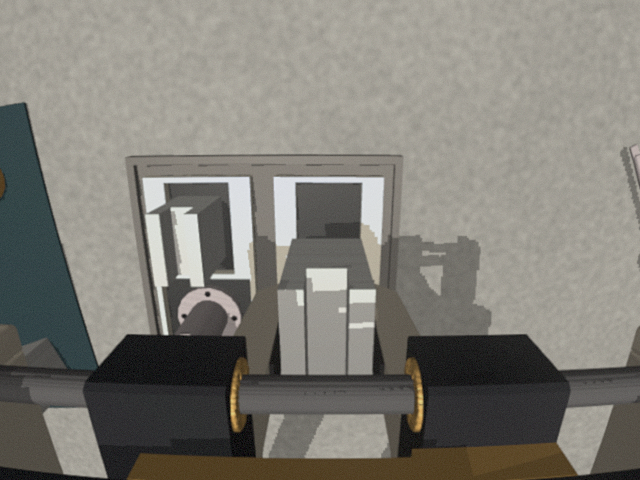

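>>> {"fn": "servo_tool", "kwargs": {"rows": [[[0, 0.03, 0, 0.05, 0.7, 0.01, 28], [0, 0, 0, 0, 0.9, 0, 28], [0, 0, 0, 0, 0.9, 0, 28], [0, 0, 0, 0, 0.9, 0, 28], [0, 0, 0, 0, 0.7, 0, 28], [0, 0, 0, 0, 0.35, 0, 28], [0, 0, 0, 0, 0.04, 0, 28], [0, 0, 0, 0, 0, 0, 28], [0, 0, 0, 0, 0.04, 0, 28], [0, 0, 0, 0, 0, 0, 28]]]}}

```text
time: 42.1
position: [0.5612, -0.2179, 0.0299]
ee_rot: [-90.0, 0.0, 175.8]
ft_force: [-0.3, -0.3, -2.2]
opening: 0.0338
```

>>> {"fn": "servo_tool", "kwargs": {"rows": [[[0, 0, 0, 0, 0.04, 0, 28], [0, 0, 0, 0, 0, 0, 28]]]}}

```text
time: 42.35
position: [0.5607, -0.2177, 0.0283]
ee_rot: [-90.0, -0.0, 175.8]
ft_force: [-0.2, -0.0, -2.0]
opening: 0.0339
```

>>> {"fn": "servo_tool", "kwargs": {"rows": [[[0, 0, 0, 0, 0.03, 0, 28], [0, 0, 0, 0, 0, 0, 28]]]}}

```text
time: 42.6
position: [0.5607, -0.2177, 0.0275]
ee_rot: [-90.0, -0.0, 175.8]
ft_force: [0.5, -0.3, -0.9]
opening: 0.0335
```

>>> {"fn": "servo_tool", "kwargs": {"rows": [[[0, 0, 0, 0, 0.03, 0, 28], [0, 0, 0, 0, 0, 0, 28]]]}}

```text
time: 42.85
position: [0.5609, -0.2178, 0.027]
ee_rot: [-90.0, 0.0, 175.8]
ft_force: [0.4, 0.3, -0.4]
opening: 0.034
```

>>> {"fn": "servo_tool", "kwargs": {"rows": [[[0, 0, 0, 0, 0.02, 0, 28], [0, 0, 0, 0, 0, 0, 28]]]}}

```text
time: 43.1
position: [0.5609, -0.2178, 0.027]
ee_rot: [-90.0, 0.0, 175.8]
ft_force: [-3.1, 1.9, 5.1]
opening: 0.0338
```

Seated; release, rise and back off toward the robot's right so that the top camera sees everything.

>>> {"fn": "servo_tool", "kwargs": {"rows": [[[0, 0, 0, 0, 0, 0, 40], [0, 0, 0, 0, 0, 0, 50], [0, 0, 0, 0, 0, 0, 56], [0, 0, 0, 0, 0, 0, 56], [0, 0, 0, 0, -0.5, 0, 56], [0, 0, 0, 0, -1, 0, 56], [0, 0, 0, 0, -1, 0, 56], [0, 0, 0, 0, -1, 0, 56], [0, 0, 0, 0, -1, 0, 56], [0, 0, 0, 0, -1, 0, 56], [0, 0, 0, 0, -1, 0, 56], [0, 0, 0, 0, 0, 0, 56]]]}}

```text
time: 44.6
position: [0.5625, -0.2185, 0.1924]
ee_rot: [-89.9, 0.3, 175.8]
ft_force: [-0.6, 0.1, -0.3]
opening: 0.0559
```

>>> {"fn": "servo_tool", "kwargs": {"rows": [[[0, 0, 0, 0.6, 0, 0.7, 56], [0, 0, 0, 0.6, 0, 0.7, 56], [0, 0, 0, 0.6, 0, 0.7, 56], [0, 0, 0, 0.6, 0, 0.7, 56], [0, 0, 0, 0.6, 0, 0.7, 56], [0, 0, 0, 0.6, 0, 0.7, 56], [0, 0, 0, 0.6, 0, 0.7, 56], [0, 0, 0, 0.6, 0, 0.7, 56], [0, 0, 0, 0.6, 0, 0.7, 56], [0, 0, 0, 0.6, 0, 0.7, 56], [0, 0, 0, 0, 0, 0, 56], [0, 0, 0, 0, 0, 0, 56]]]}}

```text
time: 46.1
position: [0.3979, -0.381, 0.188]
ee_rot: [-90.1, -0.1, 175.8]
ft_force: [-0.0, -0.3, -0.6]
opening: 0.0557
```

```bash
python3 - <<'E'
from h import *
f=ctrl.grab_frame("scene");save(f,"s4.png")
cv2.imwrite("pics/s4c.png",cv2.resize(f["color"][170:400,170:500,::-1],None,fx=2.4,fy=2.4))
f=ctrl.grab_frame("top");save(f,"t4.png")
c=cloud(f);H=c[...,2]
m=((H>0.05)&(H<0.08)).astype(np.uint8); m[:120]=0;m[400:]=0
n,l,st,ce=cv2.connectedComponentsWithStats(m)
for i in range(1,n):
    if st[i,4]<60: continue
    q=c[l==i];q=q[q[:,2]>np.median(q[:,2])-.004]
    print(ce[i].round(0),st[i,4],"mid",((q.min(0)+q.max(0))/2).round(4),"z",np.median(q[:,2]).round(4))
E
```

```text
[392. 179.] 248 mid [ 0.5687 -0.1048  0.0683] z 0.0691
[407. 179.] 260 mid [ 0.5669 -0.1292  0.0681] z 0.0688
[455. 182.] 320 mid [ 0.5616 -0.2044  0.0682] z 0.0688
[469. 182.] 320 mid [ 0.5599 -0.23    0.0678] z 0.0687
[202. 202.] 279 mid [0.5359 0.2033 0.0622] z 0.0627
[  2. 216.] 72 mid [0.5203 0.5264 0.0604] z 0.0572
[398. 226.] 295 mid [ 0.4903 -0.1117  0.0683] z 0.0689
[462. 230.] 339 mid [ 0.4823 -0.2122  0.0684] z 0.0688
[289. 259.] 689 mid [0.4419 0.063  0.063 ] z 0.0629
[149. 340.] 312 mid [0.3186 0.2825 0.0597] z 0.0598
[239. 344.] 274 mid [0.31   0.1428 0.0596] z 0.0598
```

View pics/s4c.png

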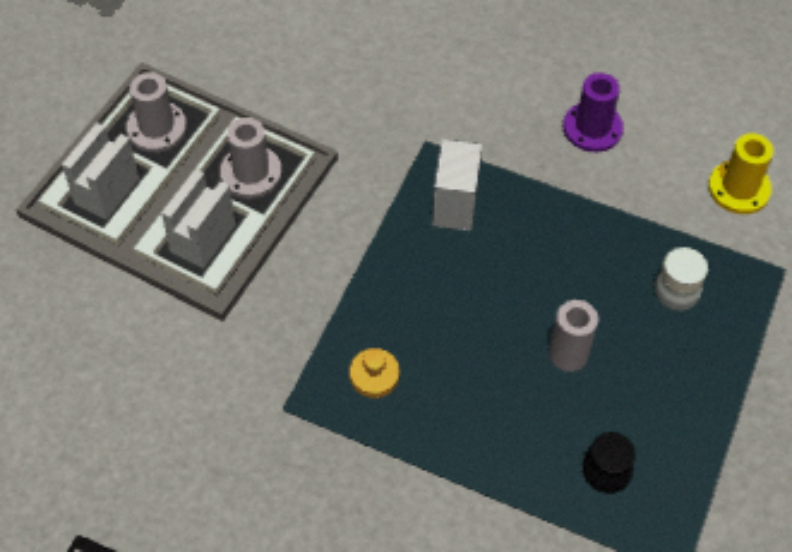

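View pics/t4.png

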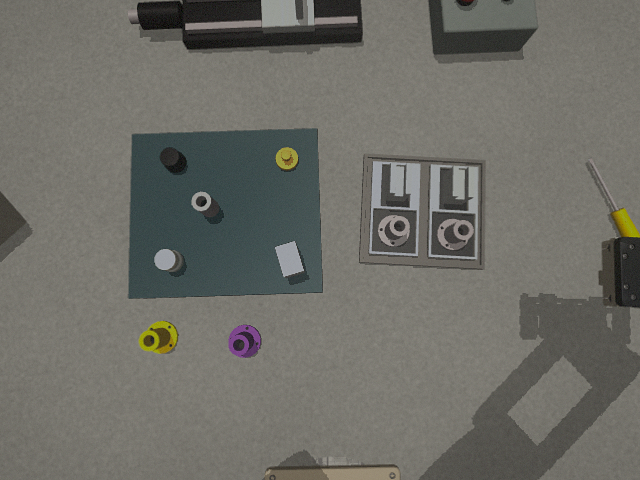

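All four parts are seated: their tops are at 0.069 m, which is the 0.009 m bin floor plus 60 mm. The look-alikes have not moved.

```bash
python3 -c "
from station import ctrl
print(ctrl.sign_off())"
```

```text
the job is handed in; nothing more can be done
None
```

Both kits are made up and the job is handed in, at about 46 s on the robot's clock. Each bin got its bushing first, then each got its block. Every part was lowered in small steps until the wrist sensor showed contact (3 to 6 N up), then released.

In the last top and scene views:
- **Parts:** all four stand upright with their tops at 0.069 m, which is the bin floor plus 60 mm. Each is within about 1 mm of its bay centre, and both blocks have their channels up and run along the bin.
- **Left alone:** the plain sleeve, the plain block, and the yellow and purple bushings are where they started, to about 1 mm.
- **Gripper:** open and clear of everything.

No check failed. The wrist camera read part tops about 1 to 2 mm higher than the top camera did, which is within the stated calibration.

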